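# Nest the dome covers and clamp the stack

## Task

Get the dome covers ready for the trolley: take the jar off the carrier and stand it upright in the baking pan, then nest all the covers upside down on the carrier's round spot, largest at the bottom, each one sitting level and fully down inside the next larger one. Once they are all nested, press the hold-down arm by its ball until it snaps and stays down. Leave the other things on the table where they are.

Things in the scene. Friction and masses are not known exactly. Their poses are not given: they have to be found in the camera images.
- carrier: fixed steel carrier. Base plate 160 mm (its x) by 260 mm (its y, from -80 to +180), 8 mm thick; origin under the centre of the black locating ring, on the table; z up. The post of the hold-down arm (170 mm high, 40 mm wide) stands at y = +140 mm of this frame
- carrier_spot (a point): centre of the round spot inside the black locating ring (ring inner radius 33 mm, 39 mm outside, 5 mm high), on top of the 8 mm base plate; axes as the carrier's. The bottom cover's knob stands here
- clamp (a joint): sprung hold-down arm of the carrier: 0 = raised (75 degrees above level), 1.309 = level, over the stack, against its stop. The spring resists with up to about 8 N at the ball; past about 1.15 a ball detent snaps in and holds it down by itself at 1.27 to 1.309. Above 1.23 is latched
- clamp_ball (a point): centre of the black ball, 32 mm across, on the arm's free end (bar 14 mm). Moves on a circle of 140 mm radius about clamp_hinge, in the carrier's x = 0 plane, down and towards the carrier's -y; when down it is 142 mm above carrier_spot. A rubber bumper under the bar, 105 mm from the hinge, reaches 24 mm below the bar's middle and hangs free over the top cover
- clamp_hinge (a point): hinge of the arm, at carrier x = 0, y = +140 mm, 150 mm above the table; the hinge line is the carrier's x axis
- jar: closed jar with a pink cap, 60 mm across, straight-sided, 80 mm tall, upright, standing inside the carrier's locating ring at the start; origin at the centre of its underside
- pan: fixed dark baking pan, 140 mm (x) by 130 mm (y), rim 14 mm high, 4 mm walls and floor; origin under its centre, axes along its sides
- cover1: round domed cover, 156 mm across the rim, upside down (hollow up) on its flat knob; 60 mm tall; wall 8 mm thick, its upper 24 mm upright, can be pinched at the rim from above; knob 48 mm wide, 10 mm high; flat inside floor 18 mm above origin: a smaller cover stands on it, rim 18 mm higher. Origin: centre of the knob's underside, z up. May be absent
- cover2: round domed cover, 130 mm across the rim, upside down (hollow up) on its flat knob; 60 mm tall; wall 8 mm thick, its upper 24 mm upright, can be pinched at the rim from above; knob 48 mm wide, 10 mm high; flat inside floor 18 mm above origin: a smaller cover stands on it, rim 18 mm higher. Origin: centre of the knob's underside, z up. May be absent
- cover3: round domed cover, 104 mm across the rim, upside down (hollow up) on its flat knob; 60 mm tall; wall 8 mm thick, its upper 24 mm upright, can be pinched at the rim from above; knob 48 mm wide, 10 mm high; flat inside floor 18 mm above origin: a smaller cover stands on it, rim 18 mm higher. Origin: centre of the knob's underside, z up. May be absent
- cover4: round domed cover, 78 mm across the rim, upside down (hollow up) on its flat knob; 60 mm tall; wall 8 mm thick, its upper 24 mm upright, can be pinched at the rim from above; knob 48 mm wide, 10 mm high; flat inside floor 18 mm above origin: a smaller cover stands on it, rim 18 mm higher. Origin: centre of the knob's underside, z up. May be absent
- stock_jar_a: jar with a pink cap, 72 mm across, 110 mm tall, standing (not part of the job; leave it alone)
- stock_jar_b: the same, a second one (leave alone)
- cookie_tub: clear tub of cookies, 90 x 90 x about 60 mm (leave alone)
- spatula: spatula lying flat on the table (leave alone)
- label_box: cardboard box 60 x 80 x 50 mm (leave alone)
- brush: pastry brush lying flat on the table (leave alone)
There are look-alikes about, which are no part of the job. What is shaped like the jar but purple is not meant.

How it is judged:
On the way, in this order (a step that is already met when the one before it is completed fails the run):
1. the jar stands in the pan and all the covers present are nested on the carrier, the arm still up (horizontal distance between each of cover1, cover2, cover3, cover4 and carrier_spot below 0.032 m and angle between each of cover1, cover2, cover3, cover4's own z axis and vertical below 0.12 rad and z of cover1 in the frame of carrier_spot below 0.006 m and linear speed of each of cover1, cover2, cover3, cover4 below 0.03 m/s and z of each of cover2, cover3, cover4 in the frame of cover1 above 0.012 m and horizontal distance between each of cover2, cover3, cover4 and cover1 below 0.025 m and z of cover2 in the frame of carrier_spot below 0.024 m and z of each of cover3, cover4 in the frame of cover2 above 0.012 m and horizontal distance between each of cover3, cover4 and cover2 below 0.025 m and z of cover3 in the frame of carrier_spot below 0.042 m and z of cover4 in the frame of cover3 above 0.012 m and horizontal distance between cover4 and cover3 below 0.025 m and z of cover4 in the frame of carrier_spot below 0.06 m and z of jar in the frame of pan below 0.01 m and angle between jar's own z axis and vertical below 0.1 rad and linear speed of jar below 0.02 m/s and x of jar in the frame of pan between -0.05 and 0.05 m and y of jar in the frame of pan between -0.045 and 0.045 m and value of joint clamp below 0.6 rad), for 0.2 s.
2. the hold-down arm is latched down (value of joint clamp above 1.23 rad), for 0.3 s.
At the end, for the whole second after the job is handed in: Covers hollow side up, level (0.12 rad), within 32 mm of the spot's centre and 25 mm of each other, each in the next larger and fully down (6 mm); jar upright (0.1 rad) on the pan floor, within 50 mm (x) and 45 mm (y) of its middle; arm latched (above 1.23); all at rest (horizontal distance between each of cover1, cover2, cover3, cover4 and carrier_spot below 0.032 m and angle between each of cover1, cover2, cover3, cover4's own z axis and vertical below 0.12 rad and z of cover1 in the frame of carrier_spot below 0.006 m and linear speed of each of cover1, cover2, cover3, cover4 below 0.03 m/s and z of each of cover2, cover3, cover4 in the frame of cover1 above 0.012 m and horizontal distance between each of cover2, cover3, cover4 and cover1 below 0.025 m and z of cover2 in the frame of carrier_spot below 0.024 m and z of each of cover3, cover4 in the frame of cover2 above 0.012 m and horizontal distance between each of cover3, cover4 and cover2 below 0.025 m and z of cover3 in the frame of carrier_spot below 0.042 m and z of cover4 in the frame of cover3 above 0.012 m and horizontal distance between cover4 and cover3 below 0.025 m and z of cover4 in the frame of carrier_spot below 0.06 m and z of jar in the frame of pan below 0.01 m and angle between jar's own z axis and vertical below 0.1 rad and linear speed of jar below 0.02 m/s and x of jar in the frame of pan between -0.05 and 0.05 m and y of jar in the frame of pan between -0.045 and 0.045 m and value of joint clamp above 1.23 rad); the robot touches nothing.
It fails at once if one of the other things on the table is moved more than 5 cm (distance of any of stock_jar_a, stock_jar_b, cookie_tub, spatula, label_box, brush from where it was at the start of the episode above 0.05 m).
Of cover1, cover2, cover3, cover4 only 3 to 4 are there at a start; the rules pass over those that are not, and their reading is None.
At some moment in a run one of cover1, cover2, cover3, cover4 may be knocked a few centimetres aside while the robot is not near it.
It also fails if it takes over 208 s, if anything falls off the work surface, if the arm or the gripper's body presses on something with over 40 N, if the wrist force passes 120 N, or if a joint passes its speed limit or range.

## Robot

A 7-joint arm with a two-finger parallel gripper is mounted at the origin on the work surface. World frame = base frame: x ahead of the robot, y to its left, z up, the work surface at z = 0. Lengths are in m, angles in rad, forces in N, time in s.
With the tool pointing down it reaches from about 0.425 to 0.95 m from the base axis. Payload 4.7 kg.
Tool frame: the origin (TCP) lies where the fingers leave the gripper's body, on its centre line; the fingertips stand tcp_to_tips ahead of it and the grasp point (between the pads) lies 54 mm ahead of it (tcp_to_tips is the distance from the TCP to the fingertips, in m); z points along the fingers, y is the line along which they close (so a half turn about z gives the same grasp; the last joint's range is limited). The gripper opens to 85 mm and grips with 20 to 120 N. Pads are 22 mm wide; open, the fingers measure 114 mm over their backs; the gripper's body (76 mm by 85 mm) begins 54 mm behind the grasp point. The pads swing forward as they close: fully open they stand 13 mm farther back than shut.
Start: joints at [1.175, 0.469, -0.049, 1.532, 0.024, 1.141, -0.082], TCP at [0.242, -0.63, 0.304] pointing down, gripper open.
Joint ranges: [-2.59, 2.59], [-0.33, 1.99], [-1.39, 1.29], [0.1, 2.45], [-1.04, 4.18], [0.21, 1.99], [-2.66, 2.66]. Speed limits (rad/s): [2.57, 2.57, 3.14, 3.14, 3.14, 3.14, 3.14].

## Interface

Orientations are given as a rotation vector (axis times angle).
In Python, from bench import * gives the robot as it stands.
- The arm moves only by the shell command python3 -m jog 'ROWS'. ROWS is JSON, a list of rows, each an object of numbers: "wx", "wy", "wz": the turn, a rotation vector about the tool's x, y, z in units of 2 rad (1.0 is 2 rad); "x", "y", "z": the shift along the tool's x, y, z in units of 0.2 m (1.0 is 0.2 m); "hand": the closure in counts, from 0 (fully open) to 255 (shut). A call has 1 to 12 rows; each row is the pose to reach, as a shift and turn from the pose commanded when the call began, along the tool's axes at that moment; what a row does not reach only later rows make up. A row lasts 1/8 s, in which the tool goes at most 62.5 mm and 10.7 degrees, less where a joint would pass 70% of its speed; a pose out of reach is approached as far as the arm can. A call with a number of a shift or a turn outside -1 to 1 is refused whole. A call with a gripper value outside its range is refused whole. The fingers move at their own pace and stop on an object; the grip force is fixed at half the most. Time passes only in rows, so rows that repeat a pose let the fingers close. It gives the time, the measured TCP pose, the force, the opening and the grip force at its end, in the units of the state.
- state(): the state, without advancing time (a new reading comes with each control period).
- read_camera(name): name is "scene" or "side" or "wrist"; returns a dict with "color" (384x512x3 uint8, blue, green, red), "intrinsics" (3x3 intrinsics, pixels), "R" (3x3) and "t" (3): a world point X has camera coordinates R X + t. Camera axes: x right, y down, z forward; pixel columns grow to the right and rows downward; lengths in m; the calibration is good to about 2 mm. A picture is of the moment at which its call begins. There is no depth.
- job_done(): hands the job in; it is judged then, once.
The state is a dict: "t": time; "qpos": joint angles; "joint_vel": joint speeds; "joint_torque": joint torques, N m; "tcp_pos": TCP position; "eef_rot": TCP orientation; "wrist_force": force on the tool from outside, world axes, zero at the start; "ft_torque": the same for the moment, N m; "opening": finger opening in m; "grip_force": force on a finger pad.
Only numpy, scipy, OpenCV 4.12 (cv2) and the standard library are available. Lean on these libraries where they do the work, as an engineer would, in place of code of your own. Each camera call takes 0.05 s, during which the arm holds its last target. There are 200 camera calls.

## Working session

There is one attempt and no reset: what is moved stays moved. The work goes in short steps, Python scripts to look and compute and a shell command to move; the robot and the scene stay as the last step left them, time stands still between calls to the robot, and variables do not carry over. Pictures are saved under pics/ and viewed, at most 14 in all, crops included, and the job is handed in when it is done.

```bash
ls; mkdir -p pics
python3 - <<'E'
from bench import *
import cv2
s=state();print(s)
for n in("scene","side"):
    c=read_camera(n);cv2.imwrite(f"pics/{n}0.png",cv2.resize(c["color"],(800,600),interpolation=cv2.INTER_CUBIC));print(n,c["intrinsics"],c["R"],c["t"])
E
```

```text
pics
{'t': 0.0, 'qpos': array([ 1.17511142,  0.46946048, -0.04857245,  1.53370433,  0.02410116,
        1.14098042, -0.08230407]), 'joint_vel': array([-0.00025997, -0.001294  , -0.0024578 ,  0.00143137,  0.00062145,
        0.00026759, -0.00142405]), 'joint_torque': array([-1.28456835e-03, -5.10312510e+01, -4.68411902e-02, -2.37712920e+01,
        1.07098126e-02,  7.64054043e-03,  2.75062149e-05]), 'tcp_pos': array([ 0.24191012, -0.62968908,  0.30284396]), 'eef_rot': array([-3.08702290e+00, -5.72583291e-01,  6.90922645e-04]), 'wrist_force': array([-0.04101173,  0.094335  , -0.0551059 ]), 'ft_torque': array([0.00346169, 0.02609146, 0.00528684]), 'grip_force': 0.0, 'opening': 0.08551851647549163}
scene [[359.74936226   0.         259.48313941]
 [  0.         359.74936226 186.87435332]
 [  0.           0.           1.        ]] [[ 0.38099583  0.92440437 -0.0178533 ]
 [ 0.72042921 -0.30891906 -0.62092734]
 [-0.57950317  0.22370869 -0.78366478]] [-0.30578924 -0.2482513   1.42516778]
side [[383.72965208   0.         254.62901216]
 [  0.         383.72965208 189.51927037]
 [  0.           0.           1.        ]] [[-0.6773873  -0.73529323 -0.02214307]
 [-0.44240383  0.43124345 -0.78632559]
 [ 0.58772894 -0.52285079 -0.61741538]] [0.44385721 0.34944984 1.09598505]
```

View pics/scene0.png

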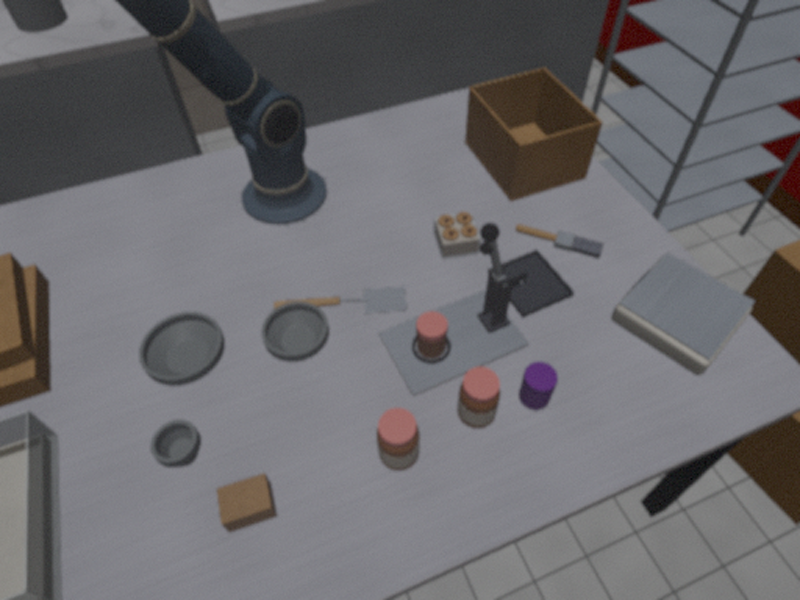

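View pics/side0.png

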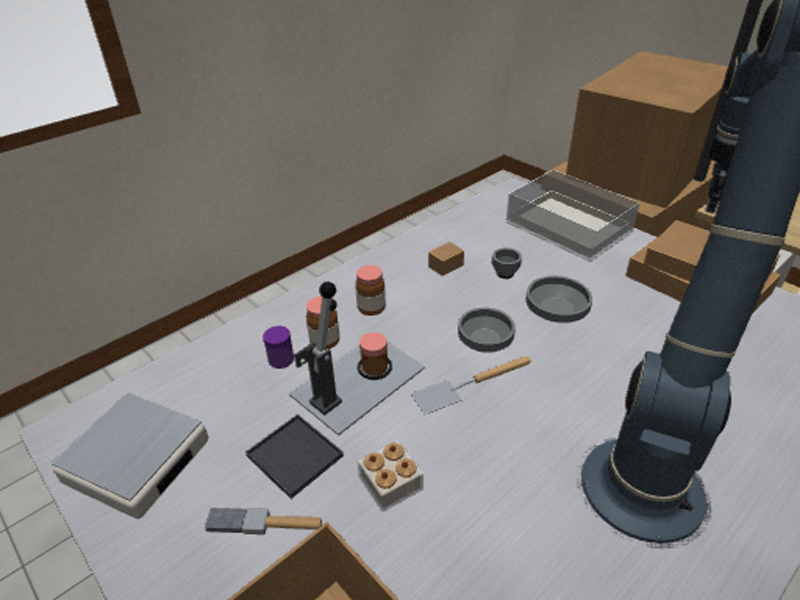

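Scene view (800x600 px): the jar is in the ring at (432,330). Pink look-alikes, both larger stock jars, are at (480,388) and (398,430), and the purple jar is at (540,385). There are three covers, at (182,347), (295,330) and (176,442). The pan is at (535,282), next to the carrier post at (495,300).

```bash
cat > h.py <<'E'
from bench import *
import cv2,numpy as np
def ray(c,u,v):
    K,R,t=c["intrinsics"],c["R"],c["t"]
    o=-R.T@t; d=R.T@np.linalg.inv(K)@np.array([u,v,1.]); return o,d
def onz(c,u,v,z):
    o,d=ray(c,u,v); return (o+d*(z-o[2])/d[2])[:3]
def proj(c,P):
    q=(c["R"]@np.atleast_2d(P).T).T+c["t"]; q=q@c["intrinsics"].T; return q[:,:2]/q[:,2:]
def crop(c,u0,v0,w,h,k,name):
    im=c["color"][v0:v0+h,u0:u0+w]; im=cv2.resize(im,None,fx=k,fy=k,interpolation=cv2.INTER_CUBIC)
    for u in range((u0+19)//20*20,u0+w,20): cv2.line(im,((u-u0)*k,0),((u-u0)*k,6),(0,0,255),1); cv2.putText(im,str(u),((u-u0)*k,16),0,.35,(0,0,255))
    for v in range((v0+19)//20*20,v0+h,20): cv2.line(im,(0,(v-v0)*k),(6,(v-v0)*k),(0,0,255),1); cv2.putText(im,str(v),(8,(v-v0)*k),0,.35,(0,0,255))
    cv2.imwrite(name,im)
E
python3 - <<'E'
from h import *
S=read_camera("scene");D=read_camera("side")
crop(S,85,190,135,110,5,"pics/a.png"); crop(S,235,135,140,105,5,"pics/b.png");crop(D,150,170,140,150,4,"pics/c.png")
# stack: two crops side by side
E
```

```text
(no output)
```

View pics/a.png

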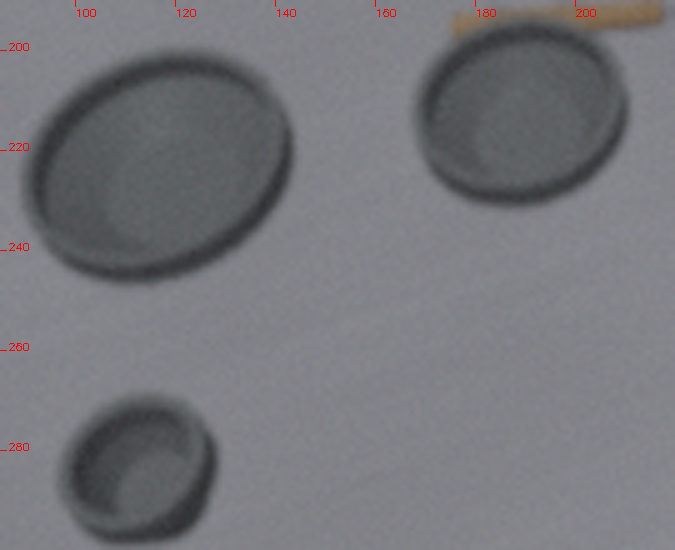

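View pics/b.png

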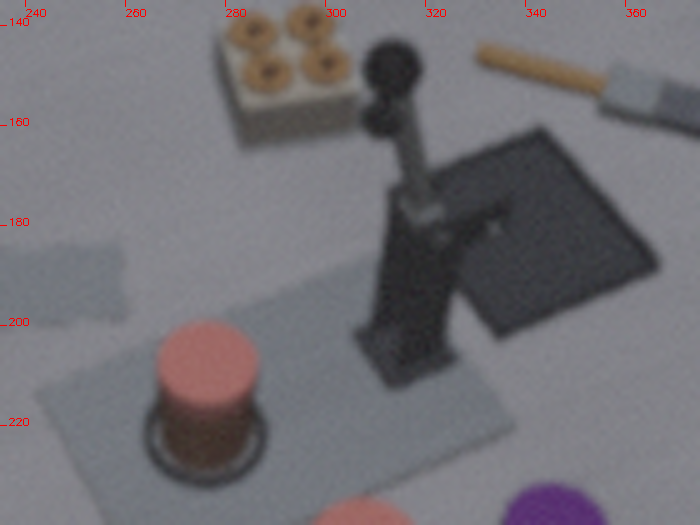

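View pics/c.png

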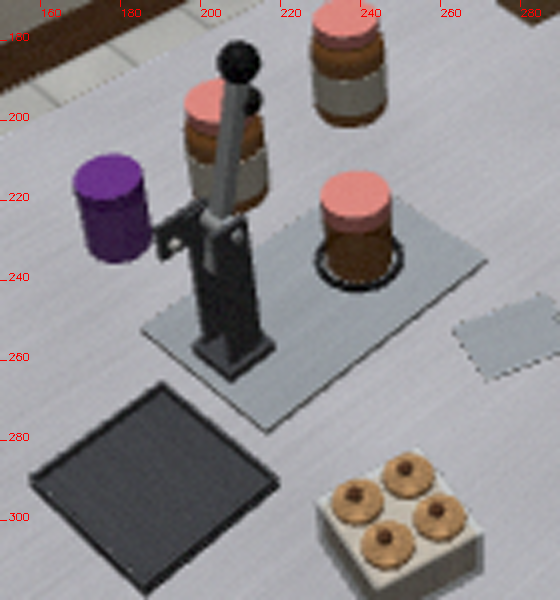

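Crops: the jar and ring are at scene (277,222) and side (237,234). The covers' silhouettes are readable, so I'll fit positions and sizes from the extents and corners.

```bash
cat > fit.py <<'E'
from h import *
from scipy.optimize import least_squares
th=np.linspace(0,2*np.pi,200)
def ext(c,x,y,R):
    P=np.vstack([np.c_[x+r*np.cos(th),y+r*np.sin(th),0*th+z] for r,z in((R,.06),(R,.036),(.024,0))])
    p=proj(c,P); return np.r_[p.min(0),p.max(0)]
S=read_camera("scene");D=read_camera("side")
a=lambda l,t,r,b:np.array([85+l/5,190+t/5,85+r/5,190+b/5])-.4
d=lambda l,t,r,b:np.array([l,t,r,b])/1.5625-.2
for n,s,q in(("A",a(23,47,293,284),d(526,276,592,321)),("B",a(416,20,628,208),d(457,309,516,350)),("C",a(58,392,218,545),d(490,248,522,278))):
    f=least_squares(lambda v:np.r_[ext(S,*v)-s,ext(D,*v)-q],[.5,-.3,.06]);print(n,f.x.round(4),f.fun.round(1))
b=lambda x,y:(235+x/5-.4,135+y/5-.4)
e=lambda x,y:(150+x/4-.4,170+y/4-.4)
pr=lambda n,c,p,z:print(n,onz(c,*p,z).round(4))
for p in((487,260),(267,432),(142,330)):pr("carr D",D,e(*p),.008)
for p in((37,393),(515,428)):pr("carr S",S,b(*p),.008)
for p in((163,383),(279,483),(148,596),(30,480)):pr("pan D",D,e(*p),.014)
for p in((543,125),(660,267),(500,338)):pr("pan S",S,b(*p),.014)
pr("jar D",D,e(356,191),.088);pr("jar S",S,b(208,363),.088)
pr("ring D",D,e(360,258),.013);pr("ring S",S,b(206,435),.013)
o1,d1=ray(D,*e(239,63));o2,d2=ray(S,*b(392,67))
A=np.c_[d1,-d2];k=np.linalg.lstsq(A,o2-o1,rcond=None)[0];print("ball",o1+d1*k[0],o2+d2*k[1])
E
python3 fit.py
```

```text
A [ 0.4037 -0.3011  0.076 ] [-0.2  0.3  0.1 -0.2  0.2 -0.4 -0.2  0.5]
B [ 0.4527 -0.0888  0.0629] [-0.2 -0.8 -0.1 -0.1  0.7 -1.3 -1.3  0.6]
C [ 0.5983 -0.3408  0.0383] [-0.  -0.   0.4  0.3  1.  -0.5 -0.3  0.5]
carr D [0.4901 0.0724 0.008 ]
carr D [0.4745 0.3288 0.008 ]
carr D [0.6316 0.3383 0.008 ]
carr S [0.4963 0.0662 0.008 ]
carr S [0.6382 0.3318 0.008 ]
pan D [0.5671 0.3614 0.014 ]
pan D [0.4262 0.3547 0.014 ]
pan D [0.4142 0.4817 0.014 ]
pan D [0.5585 0.4895 0.014 ]
pan S [0.4267 0.4758 0.014 ]
pan S [0.5681 0.4811 0.014 ]
pan S [0.5774 0.3549 0.014 ]
jar D [0.5683 0.1512 0.088 ]
jar S [0.5686 0.1515 0.088 ]
ring D [0.5651 0.154  0.013 ]
ring S [0.5703 0.1509 0.013 ]
ball [0.5609447  0.25722367 0.28528491] [0.56003566 0.25583813 0.28528394]
```

Covers fitted: A = cover1 (R 76 mm) at (.404,-.301), B = cover2 (R 63 mm) at (.453,-.089), C = cover4 (R 38 mm) at (.598,-.341). Cover3 is absent. The spot is near (.568,.152) and the pan near (.497,.419). The jar I want is the small pink one inside the ring: scene (277,208), checked in the crop above. The plan is to keep the tool's x along world x and its y along world -y.

```bash
python3 -m jog '[{"wz":0.182},{"wz":0.182},{"wz":0.182}]' && python3 -m jog '[{"x":0.4,"y":-0.95},{"x":0.4,"y":-0.95},{"x":0.4,"y":-0.95},{"x":0.4,"y":-0.95},{"x":0.4,"y":-0.95}]' && python3 -c "
from h import *
s=state();print(s['tcp_pos'],s['eef_rot'],s['qpos'],tcp_to_tips)"
```

```text
invalid input
```

```bash
python3 -m jog '[{"wx":0,"wy":0,"wz":0.182,"x":0,"y":0,"z":0,"hand":0},{"wx":0,"wy":0,"wz":0.182,"x":0,"y":0,"z":0,"hand":0},{"wx":0,"wy":0,"wz":0.182,"x":0,"y":0,"z":0,"hand":0}]' ; python3 -c "
from h import *
import bench
s=state();print(s['t'],s['tcp_pos'],s['eef_rot'],s['qpos'],[k for k in dir(bench) if k[0]!='_'])"
```

```text
t: 0.68
tcp_pos: [0.2422, -0.63, 0.3039]
eef_rot: [3.142, 0.008, -0.001]
wrist_force: [0.8, 0.6, 0.1]
opening: 0.0852
grip_force: 0.0
0.675 [ 0.24221685 -0.63001566  0.30385176] [ 3.14153968e+00  7.87362303e-03 -5.33658588e-04] [ 1.12031738  0.46690177  0.03008979  1.53632146 -0.01455243  1.13869124
 -0.41249953] ['IKError', 'job_done', 'read_camera', 'state', 'tcp_to_tips']
```

```bash
python3 -m jog '[{"wx":0,"wy":0,"wz":0,"x":0.15,"y":-0.25,"z":0,"hand":0},{"wx":0,"wy":0,"wz":0,"x":0.4,"y":-0.97,"z":0,"hand":0},{"wx":0,"wy":0,"wz":0,"x":0.4,"y":-0.97,"z":0,"hand":0},{"wx":0,"wy":0,"wz":0,"x":0.4,"y":-0.97,"z":0,"hand":0},{"wx":0,"wy":0,"wz":0,"x":0.4,"y":-0.97,"z":0,"hand":0}]' && python3 -m jog '[{"wx":0,"wy":0,"wz":0,"x":0.5,"y":-0.97,"z":0,"hand":0},{"wx":0,"wy":0,"wz":0,"x":0.5,"y":-0.97,"z":0,"hand":0},{"wx":0,"wy":0,"wz":0,"x":0.5,"y":-0.97,"z":0,"hand":0},{"wx":0,"wy":0,"wz":0,"x":0.5,"y":-0.97,"z":0,"hand":0},{"wx":0,"wy":0,"wz":0,"x":0.5,"y":-0.97,"z":0,"hand":0}]' && python3 -m jog '[{"wx":0,"wy":0,"wz":0,"x":0.7,"y":-0.97,"z":0,"hand":0},{"wx":0,"wy":0,"wz":0,"x":0.7,"y":-0.97,"z":0,"hand":0},{"wx":0,"wy":0,"wz":0,"x":0.7,"y":-0.97,"z":0,"hand":0},{"wx":0,"wy":0,"wz":0,"x":0.7,"y":-0.97,"z":0,"hand":0},{"wx":0,"wy":0,"wz":0,"x":0.7,"y":-0.97,"z":0,"hand":0},{"wx":0,"wy":0,"wz":0,"x":0.7,"y":-0.97,"z":0,"hand":0}]';  python3 -c "
from h import *
import bench
s=state();print(s['t'],s['tcp_pos'],s['eef_rot'],s['qpos'],tcp_to_tips)
c=read_camera('wrist');cv2.imwrite('pics/w1.png',c['color']);print(c['R'],c['t'],c['intrinsics'][0,0])"
```

```text
t: 1.3
tcp_pos: [0.3229, -0.4338, 0.3044]
eef_rot: [3.141, 0.016, 0.001]
wrist_force: [0.4, -0.2, -0.1]
opening: 0.0857
grip_force: 0.0
t: 1.92
tcp_pos: [0.4223, -0.2407, 0.3041]
eef_rot: [3.141, 0.013, 0.001]
wrist_force: [0.5, -1.3, -0.2]
opening: 0.0854
grip_force: 0.0
t: 2.68
tcp_pos: [0.5604, -0.05, 0.3034]
eef_rot: [3.14, 0.0, -0.002]
wrist_force: [0.4, -0.1, -0.1]
opening: 0.0851
grip_force: 0.0
2.675 [ 0.56043536 -0.04998319  0.30341869] [ 3.14020681e+00  2.11509958e-04 -1.54213712e-03] [ 0.26369101  0.30592506 -0.31144843  1.79123756  0.10743621  1.06180395
 -1.65742032] 0.0726
[[ 1.40428266e-03 -9.99997275e-01  1.86476838e-03]
 [-9.53314374e-01 -7.75604727e-04  3.01978646e-01]
 [-3.01976377e-01 -2.20177388e-03 -9.53312866e-01]] [-0.05162197  0.49378509  0.54930236] 299.9669858752437
```

View pics/w1.png

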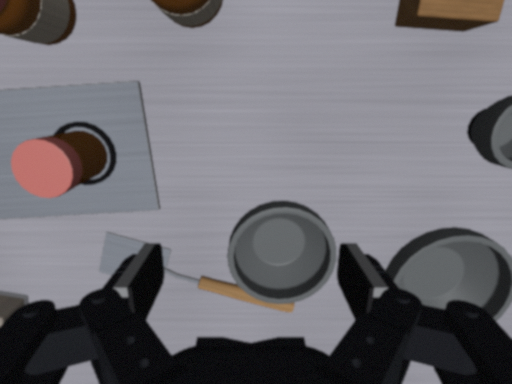

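Wrist view: jar cap at (47,167), cover2 centred near (282,252), cover1 at lower right, carrier corners at (139,81) and (160,209). Nothing is in the way.

Run:
```python
from h import *
from scipy.optimize import least_squares
th=np.linspace(0,2*np.pi,200)
def ext(c,x,y,R):
    P=np.vstack([np.c_[x+r*np.cos(th),y+r*np.sin(th),0*th+z] for r,z in((R,.06),(R,.036),(.024,0))])
    p=proj(c,P); return np.r_[p.min(0),p.max(0)]
W=read_camera("wrist")
f=least_squares(lambda v:ext(W,*v,.065)-np.array([228,202,336,303]),[.45,-.1]);print("B",f.x,f.fun)
print("jar",onz(W,47,167,.088), "carr",onz(W,139,81,.008),onz(W,160,209,.008),"ring",onz(W,85,153,.013))
```

```text
B [ 0.44945768 -0.08888017] [-0.78008643 -1.36772077  0.77964313  1.7176825 ]
jar [0.56821427 0.1478123  0.088     ] carr [0.6506118  0.07673253 0.008     ] [0.4928042  0.06684138 0.008     ] ring [0.56785318 0.1498953  0.013     ]
```

```bash
python3 -m jog '[{"wx":0,"wy":0,"wz":0,"x":0.04,"y":-1,"z":0,"hand":0},{"wx":0,"wy":0,"wz":0,"x":0.04,"y":-1,"z":0,"hand":0},{"wx":0,"wy":0,"wz":0,"x":0.04,"y":-1,"z":0,"hand":0},{"wx":0,"wy":0,"wz":0,"x":0.04,"y":-1,"z":0,"hand":0},{"wx":0,"wy":0,"wz":0,"x":0.04,"y":-1,"z":0,"hand":0}]' && python3 -m jog '[{"wx":0,"wy":0,"wz":0,"x":0,"y":0,"z":0.25,"hand":0},{"wx":0,"wy":0,"wz":0,"x":0,"y":0,"z":0.5,"hand":0},{"wx":0,"wy":0,"wz":0,"x":0,"y":0,"z":0.75,"hand":0},{"wx":0,"wy":0,"wz":0,"x":0,"y":0,"z":0.94,"hand":0},{"wx":0,"wy":0,"wz":0,"x":0,"y":0,"z":0.94,"hand":0},{"wx":0,"wy":0,"wz":0,"x":0,"y":0,"z":0.94,"hand":255},{"wx":0,"wy":0,"wz":0,"x":0,"y":0,"z":0.94,"hand":255},{"wx":0,"wy":0,"wz":0,"x":0,"y":0,"z":0.94,"hand":255},{"wx":0,"wy":0,"wz":0,"x":0,"y":0,"z":0.94,"hand":255},{"wx":0,"wy":0,"wz":0,"x":0,"y":0,"z":0.94,"hand":255}]'; python3 -c "
from h import *
s=state();print(s['t'],s['qpos'])
"
```

```text
t: 3.4
tcp_pos: [0.568, 0.1518, 0.3038]
eef_rot: [3.141, 0.004, 0.0]
wrist_force: [0.5, -0.8, -0.0]
opening: 0.0853
grip_force: 0.0
t: 4.65
tcp_pos: [0.5696, 0.1528, 0.1184]
eef_rot: [-3.141, -0.003, -0.007]
wrist_force: [0.5, -1.3, 7.3]
opening: 0.0588
grip_force: 64.9
4.65 [-0.08776745  0.57296591 -0.32922228  1.8846537   0.27033894  0.72249167
 -2.14012173]
```

```bash
python3 -m jog '[{"wx":0,"wy":0,"wz":0,"x":0,"y":0,"z":-0.2,"hand":255},{"wx":0,"wy":0,"wz":0,"x":0,"y":0,"z":-0.45,"hand":255},{"wx":0,"wy":0,"wz":-0.08,"x":-0.3,"y":0,"z":-0.45,"hand":255},{"wx":0,"wy":0,"wz":-0.16,"x":-0.6,"y":0,"z":-0.45,"hand":255},{"wx":0,"wy":0,"wz":-0.22,"x":-0.8,"y":-0.2,"z":-0.45,"hand":255},{"wx":0,"wy":0,"wz":-0.26,"x":-0.8,"y":-0.5,"z":-0.45,"hand":255},{"wx":0,"wy":0,"wz":-0.26,"x":-0.8,"y":-0.5,"z":-0.45,"hand":255}]'
cat >> h.py <<'E'
from scipy.spatial.transform import Rotation as Ro
def to(*P):
    s=state();R=Ro.from_rotvec(s['eef_rot']).as_matrix()
    for p in P: print(p,"->",(R.T@(np.array(p)-s['tcp_pos'])/.2).round(3))
E
python3 -c "
from h import *
to((.41,.33,.21),(.485,.428,.21),(.485,.428,.116))
print(state()['qpos'])"
```

```text
t: 5.52
tcp_pos: [0.4066, 0.2573, 0.2073]
eef_rot: [-3.028, -0.823, -0.006]
wrist_force: [0.4, -1.5, -2.4]
opening: 0.0589
grip_force: 66.4
(0.41, 0.33, 0.21) -> [ 0.199 -0.305 -0.012]
(0.485, 0.428, 0.21) -> [ 0.77  -0.537 -0.009]
(0.485, 0.428, 0.116) -> [ 0.768 -0.536  0.461]
[-0.16524017  0.32842982 -0.57917549  2.05992618  0.24277646  0.81375799
 -1.92691907]
```

```bash
python3 -m jog '[{"wx":0,"wy":0,"wz":0,"x":0.2,"y":-0.3,"z":0,"hand":255},{"wx":0,"wy":0,"wz":0,"x":0.5,"y":-0.42,"z":0,"hand":255},{"wx":0,"wy":0,"wz":0,"x":0.77,"y":-0.54,"z":0,"hand":255},{"wx":0,"wy":0,"wz":0,"x":0.77,"y":-0.54,"z":0,"hand":255},{"wx":0,"wy":0,"wz":0,"x":0.77,"y":-0.54,"z":0.25,"hand":255},{"wx":0,"wy":0,"wz":0,"x":0.77,"y":-0.54,"z":0.4,"hand":255},{"wx":0,"wy":0,"wz":0,"x":0.77,"y":-0.54,"z":0.463,"hand":255},{"wx":0,"wy":0,"wz":0,"x":0.77,"y":-0.54,"z":0.463,"hand":255},{"wx":0,"wy":0,"wz":0,"x":0.77,"y":-0.54,"z":0.463,"hand":255}]' && python3 -m jog '[{"wx":0,"wy":0,"wz":0,"x":0,"y":0,"z":0,"hand":0},{"wx":0,"wy":0,"wz":0,"x":0,"y":0,"z":0,"hand":0},{"wx":0,"wy":0,"wz":0,"x":0,"y":0,"z":0,"hand":0},{"wx":0,"wy":0,"wz":0,"x":0,"y":0,"z":-0.2,"hand":0},{"wx":0,"wy":0,"wz":0,"x":0,"y":0,"z":-0.5,"hand":0},{"wx":0,"wy":0,"wz":0,"x":0,"y":0,"z":-0.9,"hand":0},{"wx":0,"wy":0,"wz":0,"x":0,"y":0,"z":-0.9,"hand":0}]'; python3 -c "
from h import *
D=read_camera('side');S=read_camera('scene');crop(D,130,150,130,150,4,'pics/d1.png');crop(S,80,100,300,200,2,'pics/s1.png')
a=cv2.imread('pics/d1.png')[:400];b=cv2.imread('pics/s1.png');o=np.zeros((600,800,3),np.uint8);o[:400,:520]=a;o=np.zeros((400,1120,3),np.uint8);o[:,:520]=a;o[:,520:]=b;cv2.imwrite('pics/m1.png',cv2.resize(o,(800,286)))
cv2.imwrite('pics/w2.png',read_camera('wrist')['color'])
to((.41,.28,.21));print(state()['qpos'])"
```

```text
t: 6.65
tcp_pos: [0.4875, 0.4223, 0.1145]
eef_rot: [3.035, 0.811, 0.002]
wrist_force: [-1.6, -1.8, 3.1]
opening: 0.0588
grip_force: 66.8
t: 7.52
tcp_pos: [0.4878, 0.4245, 0.2984]
eef_rot: [-3.031, -0.811, -0.011]
wrist_force: [-0.3, -0.3, -0.3]
opening: 0.0853
grip_force: 0.0
(0.41, 0.28, 0.21) -> [-0.69   0.426  0.416]
[-0.38022049  0.48977556 -0.56912872  1.59814059  0.28371933  1.13682219
 -2.06413753]
```

View pics/d1.png

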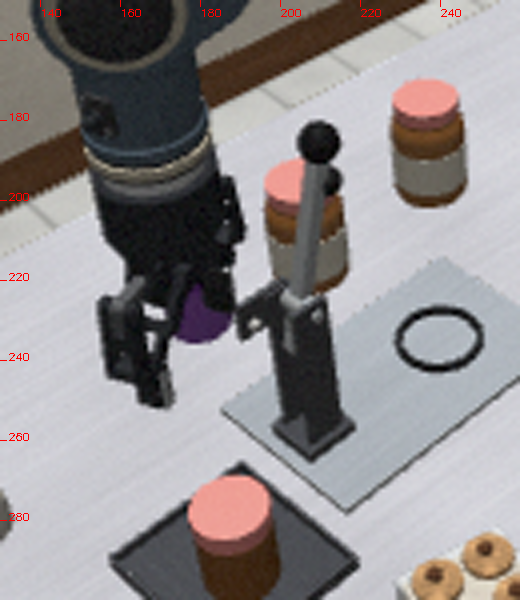

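```bash
python3 -m jog '[{"wx":0,"wy":0,"wz":0,"x":-0.2,"y":0.2,"z":-0.15,"hand":0},{"wx":0,"wy":0,"wz":0.1,"x":-0.4,"y":0.4,"z":-0.15,"hand":0},{"wx":0,"wy":0,"wz":0.2,"x":-0.62,"y":0.6,"z":-0.15,"hand":0},{"wx":0,"wy":0,"wz":0.26,"x":-0.62,"y":0.6,"z":-0.15,"hand":0},{"wx":0,"wy":0,"wz":0.26,"x":-0.62,"y":0.6,"z":-0.15,"hand":0}]' && python3 -m jog '[{"wx":0,"wy":0,"wz":0,"x":0.1,"y":0.3,"z":0,"hand":0},{"wx":0,"wy":0,"wz":0,"x":0.1,"y":0.6,"z":0,"hand":0},{"wx":0,"wy":0,"wz":0,"x":0.1,"y":1,"z":0,"hand":0},{"wx":0,"wy":0,"wz":0,"x":0.1,"y":1,"z":0,"hand":0}]' && python3 -m jog '[{"wx":0,"wy":0,"wz":0,"x":0,"y":0.3,"z":0,"hand":0},{"wx":0,"wy":0,"wz":0,"x":0,"y":0.6,"z":0,"hand":0},{"wx":0,"wy":0,"wz":0,"x":0,"y":1,"z":0,"hand":0},{"wx":0,"wy":0,"wz":0,"x":0,"y":1,"z":0,"hand":0}]' && python3 -m jog '[{"wx":0,"wy":0,"wz":0,"x":-0.1,"y":0.3,"z":0,"hand":0},{"wx":0,"wy":0,"wz":0,"x":-0.2,"y":0.6,"z":0,"hand":0},{"wx":0,"wy":0,"wz":0,"x":-0.2,"y":1,"z":0,"hand":0},{"wx":0,"wy":0,"wz":0,"x":-0.2,"y":1,"z":0,"hand":0},{"wx":0,"wy":0,"wz":0,"x":-0.2,"y":1,"z":0,"hand":0}]';python3 -c "
from h import *
cv2.imwrite('pics/w2.png',read_camera('wrist')['color'])
s=state();print(s['tcp_pos'],s['eef_rot'],s['qpos'])"
```

```text
t: 8.3
tcp_pos: [0.4391, 0.2558, 0.3214]
eef_rot: [3.14, 0.005, -0.005]
wrist_force: [-0.1, -0.7, 0.3]
opening: 0.0854
grip_force: 0.0
t: 8.8
tcp_pos: [0.4601, 0.0533, 0.3217]
eef_rot: [3.14, 0.0, -0.005]
wrist_force: [0.3, 1.9, 1.1]
opening: 0.0849
grip_force: 0.0
t: 9.3
tcp_pos: [0.4604, -0.1467, 0.3218]
eef_rot: [3.141, -0.001, -0.004]
wrist_force: [0.1, 1.3, 0.4]
opening: 0.0857
grip_force: 0.0
t: 9.93
tcp_pos: [0.4219, -0.3428, 0.322]
eef_rot: [-3.14, -0.006, 0.002]
wrist_force: [1.0, 0.9, -0.3]
opening: 0.0859
grip_force: 0.0
[ 0.4222465  -0.3412273   0.32224524] [-3.13917683e+00 -9.50604705e-03  1.92798903e-03] [ 0.64639844  0.23951214 -0.05266169  1.82296426  0.01268139  1.08183642
 -0.9754874 ]
```

View pics/w2.png

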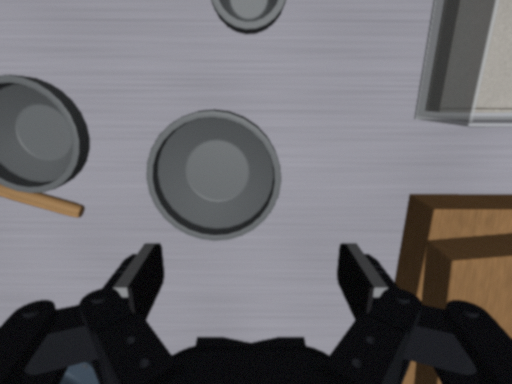

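Wrist view: the cover1 rim is centred at (214,174), spanning u 148–281 and v 109–240. A stacked box is at right from u≈400. Recomputing the centre.

```bash
cat > f2.py <<'E'
from h import *
from scipy.optimize import least_squares
th=np.linspace(0,2*np.pi,200)
def fit(c,R,e,g=(.45,-.2)):
    def ext(x,y,):
        P=np.vstack([np.c_[x+r*np.cos(th),y+r*np.sin(th),0*th+z] for r,z in((R,.06),(R,.036),(.024,0))])
        p=proj(c,P); return np.r_[p.min(0),p.max(0)]
    f=least_squares(lambda v:ext(*v)-np.array(e),g);print(R,f.x.round(4),f.fun.round(1));return f.x
E
python3 - <<'E'
from f2 import *
W=read_camera("wrist")
x,y=fit(W,.078,[148,109,281,240])
print("box",onz(W,400,300,.0),onz(W,410,200,.1))
fit(W,.039,[211,-10,286,33])
to((x,y-.074,.2),(x,y-.074,.12))
E
```

```text
0.078 [ 0.4039 -0.3002] [-1.2 -0.2  1.2  0.5]
box [ 0.19430486 -0.57593152  0.        ] [ 0.39482011 -0.50712397  0.1       ]
0.039 [ 0.5726 -0.3383] [ -2.1 -21.6   2.1  27.4]
(np.float64(0.40387958831323933), np.float64(-0.3741525740078209), 0.2) -> [-0.093  0.169  0.613]
(np.float64(0.40387958831323933), np.float64(-0.3741525740078209), 0.12) -> [-0.093  0.169  1.013]
```

```bash
python3 -m jog '[{"wx":0,"wy":0,"wz":0,"x":-0.09,"y":0.17,"z":0.2,"hand":0},{"wx":0,"wy":0,"wz":0,"x":-0.09,"y":0.17,"z":0.5,"hand":0},{"wx":0,"wy":0,"wz":0,"x":-0.09,"y":0.17,"z":0.7,"hand":0},{"wx":0,"wy":0,"wz":0,"x":-0.09,"y":0.17,"z":0.7,"hand":0},{"wx":0,"wy":0,"wz":0,"x":-0.09,"y":0.17,"z":0.7,"hand":0}]';python3 -c "
from h import *
to((.404,-.3745,.110))"
```

```text
t: 10.65
tcp_pos: [0.405, -0.3765, 0.185]
eef_rot: [3.14, 0.008, 0.004]
wrist_force: [-0.5, -0.2, 0.2]
opening: 0.0856
grip_force: 0.0
(0.404, -0.3745, 0.11) -> [-0.006 -0.011  0.375]
```

```bash
python3 -m jog '[{"wx":0,"wy":0,"wz":0,"x":0,"y":-0.01,"z":0.2,"hand":0},{"wx":0,"wy":0,"wz":0,"x":0,"y":-0.01,"z":0.375,"hand":0},{"wx":0,"wy":0,"wz":0,"x":0,"y":-0.01,"z":0.375,"hand":0},{"wx":0,"wy":0,"wz":0,"x":0,"y":-0.01,"z":0.375,"hand":255},{"wx":0,"wy":0,"wz":0,"x":0,"y":-0.01,"z":0.375,"hand":255},{"wx":0,"wy":0,"wz":0,"x":0,"y":-0.01,"z":0.375,"hand":255},{"wx":0,"wy":0,"wz":0,"x":0,"y":-0.01,"z":0.375,"hand":255},{"wx":0,"wy":0,"wz":0,"x":0,"y":-0.01,"z":0.375,"hand":255},{"wx":0,"wy":0,"wz":0,"x":0,"y":-0.01,"z":0.375,"hand":255}]' && python3 -m jog '[{"wx":0,"wy":0,"wz":0,"x":0,"y":0,"z":-0.1,"hand":255},{"wx":0,"wy":0,"wz":0,"x":0,"y":0,"z":-0.3,"hand":255},{"wx":0,"wy":0,"wz":0,"x":0,"y":0,"z":-0.6,"hand":255},{"wx":0,"wy":0,"wz":0,"x":0,"y":0,"z":-0.6,"hand":255}]'; python3 -c "
from h import *
cv2.imwrite('pics/w3.png',read_camera('wrist')['color'])"
```

```text
t: 11.78
tcp_pos: [0.4035, -0.3752, 0.1095]
eef_rot: [-3.141, -0.005, -0.0]
wrist_force: [-2.4, 1.1, 9.0]
opening: 0.0088
grip_force: 59.5
t: 12.28
tcp_pos: [0.4053, -0.3769, 0.2329]
eef_rot: [3.135, 0.004, 0.012]
wrist_force: [-0.5, 0.8, -3.7]
opening: 0.0086
grip_force: 59.8
```

View pics/w3.png

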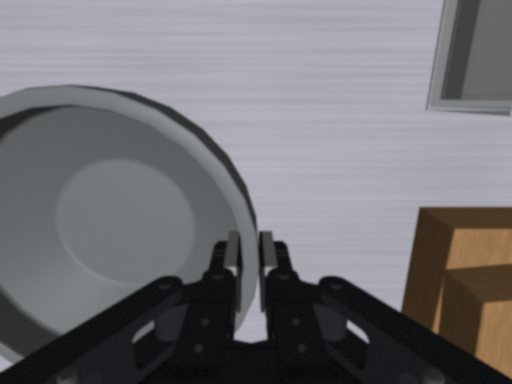

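```bash
python3 -m jog '[{"wx":0,"wy":0,"wz":0,"x":0.1,"y":-0.2,"z":-0.1,"hand":255},{"wx":0,"wy":0,"wz":0,"x":0.2,"y":-0.5,"z":-0.15,"hand":255},{"wx":0,"wy":0,"wz":0,"x":0.3,"y":-0.75,"z":-0.15,"hand":255},{"wx":0,"wy":0,"wz":0,"x":0.4,"y":-1,"z":-0.15,"hand":255}]' && python3 -m jog '[{"wx":0,"wy":0,"wz":0,"x":0.1,"y":-0.25,"z":0,"hand":255},{"wx":0,"wy":0,"wz":0,"x":0.2,"y":-0.5,"z":0,"hand":255},{"wx":0,"wy":0,"wz":0,"x":0.3,"y":-0.75,"z":0,"hand":255},{"wx":0,"wy":0,"wz":0,"x":0.4,"y":-1,"z":0,"hand":255},{"wx":0,"wy":0,"wz":0,"x":0.4,"y":-1,"z":0,"hand":255},{"wx":0,"wy":0,"wz":0,"x":0.4,"y":-1,"z":0,"hand":255}]'; python3 -c "
from h import *
to((.568,.077,.26),(.568,.077,.14),(.568,.077,.119))
S=read_camera('scene');D=read_camera('side')
cv2.imwrite('pics/w4.png',read_camera('wrist')['color'])
for p in ((398,417),(480,376)): print(onz(S,p[0]/1.5625,p[1]/1.5625,.11))
print(state()['qpos'])"
```

```text
t: 12.82
tcp_pos: [0.4821, -0.1729, 0.2563]
eef_rot: [-3.141, -0.005, 0.006]
wrist_force: [0.9, -0.5, -2.1]
opening: 0.008
grip_force: 60.8
t: 13.58
tcp_pos: [0.5611, 0.0246, 0.2561]
eef_rot: [3.14, 0.005, -0.007]
wrist_force: [0.1, 0.0, -2.2]
opening: 0.0083
grip_force: 61.0
(0.568, 0.077, 0.26) -> [ 0.035 -0.262 -0.02 ]
(0.568, 0.077, 0.14) -> [ 0.038 -0.263  0.58 ]
(0.568, 0.077, 0.119) -> [ 0.038 -0.263  0.685]
[0.73111058 0.01842262 0.11      ]
[0.71508413 0.17652596 0.11      ]
[ 0.05875589  0.34369752 -0.2208323   1.84701897  0.09092486  0.96260182
 -1.77248439]
```

View pics/w4.png

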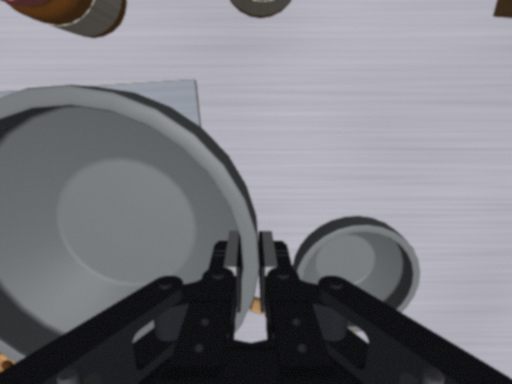

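```bash
python3 -m jog '[{"wx":0,"wy":0,"wz":0,"x":0.037,"y":-0.262,"z":0,"hand":255},{"wx":0,"wy":0,"wz":0,"x":0.037,"y":-0.262,"z":0.25,"hand":255},{"wx":0,"wy":0,"wz":0,"x":0.037,"y":-0.262,"z":0.5,"hand":255},{"wx":0,"wy":0,"wz":0,"x":0.037,"y":-0.262,"z":0.6,"hand":255},{"wx":0,"wy":0,"wz":0,"x":0.037,"y":-0.262,"z":0.66,"hand":255},{"wx":0,"wy":0,"wz":0,"x":0.037,"y":-0.262,"z":0.69,"hand":255},{"wx":0,"wy":0,"wz":0,"x":0.037,"y":-0.262,"z":0.69,"hand":255},{"wx":0,"wy":0,"wz":0,"x":0.037,"y":-0.262,"z":0.69,"hand":255}]' && python3 -m jog '[{"wx":0,"wy":0,"wz":0,"x":0,"y":0,"z":0,"hand":0},{"wx":0,"wy":0,"wz":0,"x":0,"y":0,"z":0,"hand":0},{"wx":0,"wy":0,"wz":0,"x":0,"y":0,"z":0,"hand":0},{"wx":0,"wy":0,"wz":0,"x":0,"y":0,"z":-0.2,"hand":0},{"wx":0,"wy":0,"wz":0,"x":0,"y":0,"z":-0.5,"hand":0},{"wx":0,"wy":0,"wz":0,"x":0,"y":0,"z":-0.95,"hand":0},{"wx":0,"wy":0,"wz":0,"x":0,"y":0,"z":-0.95,"hand":0}]' && python3 -m jog '[{"wx":0,"wy":0,"wz":0,"x":-0.1,"y":0.3,"z":0,"hand":0},{"wx":0,"wy":0,"wz":0,"x":-0.3,"y":0.6,"z":0,"hand":0},{"wx":0,"wy":0,"wz":0,"x":-0.5,"y":0.9,"z":0,"hand":0},{"wx":0,"wy":0,"wz":0,"x":-0.5,"y":0.9,"z":0,"hand":0},{"wx":0,"wy":0,"wz":0,"x":-0.5,"y":0.9,"z":0,"hand":0}]'; python3 -c "
from h import *
cv2.imwrite('pics/w5.png',read_camera('wrist')['color'])"
```

```text
t: 14.72
tcp_pos: [0.5701, 0.0777, 0.1213]
eef_rot: [-3.141, -0.004, -0.003]
wrist_force: [-0.0, -0.1, -1.7]
opening: 0.0088
grip_force: 61.1
t: 15.6
tcp_pos: [0.5706, 0.0782, 0.3148]
eef_rot: [-3.141, -0.005, -0.011]
wrist_force: [1.1, -0.3, -0.7]
opening: 0.0857
grip_force: 0.0
t: 16.23
tcp_pos: [0.4693, -0.1039, 0.3106]
eef_rot: [3.141, -0.001, 0.001]
wrist_force: [0.0, 0.9, -0.4]
opening: 0.0855
grip_force: 0.0
```

View pics/w5.png

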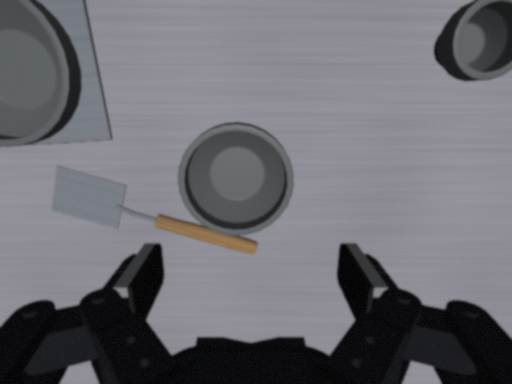

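Wrist view: cover2 is centred near (237,178), spanning u 179–294 and v 122–235. Cover1 sits on the carrier (left edge), and the spatula handle just below cover2 is clear of the grip side.

Run:
```python
from f2 import *
W=read_camera("wrist")
x,y=fit(W,.065,[179,122,294,235])
to((x,y-.061,.19),(x,y-.061,.11))
print(onz(W,255,245,.01))
# scene-camera hull fit of dark blobs vs first picture
S=read_camera("scene");a=cv2.imread("pics/scene0.png");a=cv2.resize(a,(512,384),interpolation=cv2.INTER_AREA)
d=cv2.absdiff(a,S["color"]).max(2)
print("C patch diff",d[265:302,92:132].mean(), "moved-area diff",d[200:246,90:143].mean(), "table diff",d[310:330,200:260].mean())
```

```text
0.065 [ 0.4522 -0.0876] [-0.7 -0.4  0.7  0.6]
(np.float64(0.4521878274383864), np.float64(-0.14860430153933837), 0.19) -> [-0.094  0.236  0.603]
(np.float64(0.4521878274383864), np.float64(-0.14860430153933837), 0.11) -> [-0.094  0.236  1.003]
[ 0.34820403 -0.10987679  0.01      ]
C patch diff 4.594594594594595 moved-area diff 42.940525020508616 table diff 4.3475
```

```bash
python3 -m jog '[{"wx":0,"wy":0,"wz":0,"x":-0.09,"y":0.236,"z":0.2,"hand":0},{"wx":0,"wy":0,"wz":0,"x":-0.09,"y":0.236,"z":0.45,"hand":0},{"wx":0,"wy":0,"wz":0,"x":-0.09,"y":0.236,"z":0.6,"hand":0},{"wx":0,"wy":0,"wz":0,"x":-0.09,"y":0.236,"z":0.6,"hand":0}]' && python3 -m jog '[{"wx":0,"wy":0,"wz":0,"x":0,"y":0,"z":0.2,"hand":0},{"wx":0,"wy":0,"wz":0,"x":0,"y":0,"z":0.4,"hand":0},{"wx":0,"wy":0,"wz":0,"x":0,"y":0,"z":0.4,"hand":0},{"wx":0,"wy":0,"wz":0,"x":0,"y":0,"z":0.4,"hand":255},{"wx":0,"wy":0,"wz":0,"x":0,"y":0,"z":0.4,"hand":255},{"wx":0,"wy":0,"wz":0,"x":0,"y":0,"z":0.4,"hand":255},{"wx":0,"wy":0,"wz":0,"x":0,"y":0,"z":0.4,"hand":255},{"wx":0,"wy":0,"wz":0,"x":0,"y":0,"z":0.4,"hand":255},{"wx":0,"wy":0,"wz":0,"x":0,"y":0,"z":0.4,"hand":255}]' && python3 -m jog '[{"wx":0,"wy":0,"wz":0,"x":0,"y":0,"z":-0.1,"hand":255},{"wx":0,"wy":0,"wz":0,"x":0,"y":0,"z":-0.4,"hand":255},{"wx":0,"wy":0,"wz":0,"x":0,"y":0,"z":-0.75,"hand":255},{"wx":0,"wy":0,"wz":0,"x":0,"y":0,"z":-0.75,"hand":255}]'; python3 -c "
from h import *
to((.57,.0905,.26),(.57,.0905,.136))"
```

```text
t: 16.88
tcp_pos: [0.4518, -0.1482, 0.1883]
eef_rot: [-3.14, -0.009, 0.008]
wrist_force: [0.1, 0.4, -0.1]
opening: 0.0857
grip_force: 0.0
t: 18.0
tcp_pos: [0.452, -0.1499, 0.1108]
eef_rot: [3.141, 0.004, -0.0]
wrist_force: [-2.3, -0.1, 5.9]
opening: 0.0083
grip_force: 58.7
t: 18.5
tcp_pos: [0.4541, -0.1504, 0.2645]
eef_rot: [3.139, 0.004, 0.014]
wrist_force: [-0.3, 0.2, -2.2]
opening: 0.0084
grip_force: 59.2
(0.57, 0.0905, 0.26) -> [ 0.582 -1.203  0.025]
(0.57, 0.0905, 0.136) -> [ 0.577 -1.205  0.645]
```

Cover1 and cover2 rims will be only 18 mm apart in height, so the outer finger mustn't reach deeper than about 14 mm. I'll set cover2 back down and regrip it higher.

```bash
python3 -m jog '[{"wx":0,"wy":0,"wz":0,"x":0,"y":0,"z":0.3,"hand":255},{"wx":0,"wy":0,"wz":0,"x":0,"y":0,"z":0.55,"hand":255},{"wx":0,"wy":0,"wz":0,"x":0,"y":0,"z":0.7,"hand":255},{"wx":0,"wy":0,"wz":0,"x":0,"y":0,"z":0.76,"hand":255},{"wx":0,"wy":0,"wz":0,"x":0,"y":0,"z":0.765,"hand":255},{"wx":0,"wy":0,"wz":0,"x":0,"y":0,"z":0.765,"hand":255},{"wx":0,"wy":0,"wz":0,"x":0,"y":0,"z":0.765,"hand":0},{"wx":0,"wy":0,"wz":0,"x":0,"y":0,"z":0.765,"hand":0},{"wx":0,"wy":0,"wz":0,"x":0,"y":0,"z":0.75,"hand":0},{"wx":0,"wy":0,"wz":0,"x":0,"y":0,"z":0.722,"hand":0},{"wx":0,"wy":0,"wz":0,"x":0,"y":0,"z":0.722,"hand":0}]' && python3 -m jog '[{"wx":0,"wy":0,"wz":0,"x":0,"y":0,"z":0,"hand":255},{"wx":0,"wy":0,"wz":0,"x":0,"y":0,"z":0,"hand":255},{"wx":0,"wy":0,"wz":0,"x":0,"y":0,"z":0,"hand":255},{"wx":0,"wy":0,"wz":0,"x":0,"y":0,"z":0,"hand":255},{"wx":0,"wy":0,"wz":0,"x":0,"y":0,"z":0,"hand":255},{"wx":0,"wy":0,"wz":0,"x":0,"y":0,"z":0,"hand":255}]'; python3 -c "
from h import *
to((.57,.0905,.26),(.57,.0905,.136))"
```

```text
t: 19.88
tcp_pos: [0.4526, -0.1498, 0.1164]
eef_rot: [3.141, 0.005, 0.002]
wrist_force: [0.4, -0.9, -0.4]
opening: 0.0852
grip_force: 0.0
t: 20.62
tcp_pos: [0.4521, -0.1498, 0.1159]
eef_rot: [3.142, 0.004, -0.0]
wrist_force: [-0.5, 0.4, -0.0]
opening: 0.0072
grip_force: 60.6
(0.57, 0.0905, 0.26) -> [ 0.593 -1.2   -0.721]
(0.57, 0.0905, 0.136) -> [ 0.593 -1.2   -0.101]
```

```bash
python3 -m jog '[{"wx":0,"wy":0,"wz":0,"x":0,"y":0,"z":0,"hand":0},{"wx":0,"wy":0,"wz":0,"x":0,"y":0,"z":0,"hand":0},{"wx":0,"wy":0,"wz":0,"x":0,"y":0,"z":0,"hand":0},{"wx":0,"wy":0,"wz":0,"x":0,"y":0,"z":-0.022,"hand":0},{"wx":0,"wy":0,"wz":0,"x":0,"y":0,"z":-0.022,"hand":0},{"wx":0,"wy":0,"wz":0,"x":0,"y":0,"z":-0.022,"hand":255},{"wx":0,"wy":0,"wz":0,"x":0,"y":0,"z":-0.022,"hand":255},{"wx":0,"wy":0,"wz":0,"x":0,"y":0,"z":-0.022,"hand":255},{"wx":0,"wy":0,"wz":0,"x":0,"y":0,"z":-0.022,"hand":255},{"wx":0,"wy":0,"wz":0,"x":0,"y":0,"z":-0.022,"hand":255},{"wx":0,"wy":0,"wz":0,"x":0,"y":0,"z":-0.022,"hand":255}]' && python3 -m jog '[{"wx":0,"wy":0,"wz":0,"x":0,"y":0,"z":-0.1,"hand":255},{"wx":0,"wy":0,"wz":0,"x":0,"y":0,"z":-0.4,"hand":255},{"wx":0,"wy":0,"wz":0,"x":0,"y":0,"z":-0.75,"hand":255},{"wx":0,"wy":0,"wz":0,"x":0.15,"y":-0.3,"z":-0.75,"hand":255},{"wx":0,"wy":0,"wz":0,"x":0.3,"y":-0.55,"z":-0.75,"hand":255},{"wx":0,"wy":0,"wz":0,"x":0.4,"y":-0.8,"z":-0.75,"hand":255},{"wx":0,"wy":0,"wz":0,"x":0.5,"y":-1,"z":-0.75,"hand":255},{"wx":0,"wy":0,"wz":0,"x":0.5,"y":-1,"z":-0.75,"hand":255},{"wx":0,"wy":0,"wz":0,"x":0.5,"y":-1,"z":-0.75,"hand":255}]'; python3 -c "
from h import *
cv2.imwrite('pics/w6.png',read_camera('wrist')['color'])
to((.57,.0905,.26),(.57,.0905,.16),(.57,.0905,.146))"
```

```text
t: 22.0
tcp_pos: [0.4521, -0.1499, 0.1203]
eef_rot: [3.141, 0.004, -0.0]
wrist_force: [-0.3, -0.1, 0.8]
opening: 0.0068
grip_force: 55.7
t: 23.12
tcp_pos: [0.551, 0.0498, 0.2695]
eef_rot: [3.141, 0.004, -0.003]
wrist_force: [-0.4, -0.1, -1.7]
opening: 0.0065
grip_force: 56.6
(0.57, 0.0905, 0.26) -> [ 0.095 -0.207  0.048]
(0.57, 0.0905, 0.16) -> [ 0.096 -0.208  0.548]
(0.57, 0.0905, 0.146) -> [ 0.096 -0.208  0.618]
```

View pics/w6.png

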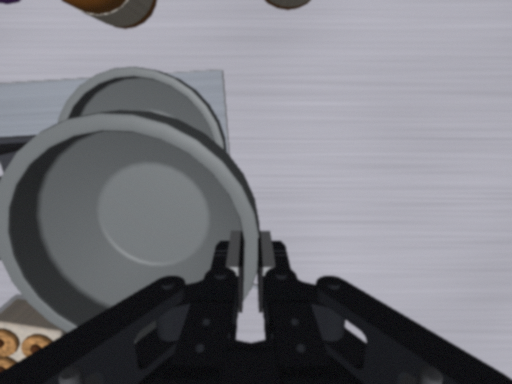

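Wrist view: cover2 is held level. The cover1 rim arc behind it passes (90,78), (130,67), (180,82), (212,113) and (224,142), so I'll check cover1's centre from that.

Run:
```python
from h import *
from scipy.optimize import least_squares
W=read_camera("wrist")
P=np.array([onz(W,u,v,.068)[:2] for u,v in((62,112),(90,78),(130,67),(180,82),(212,113),(224,142))])
f=least_squares(lambda c:np.hypot(*(P-c).T)-.078,[.57,.15]);print(f.x,f.fun.round(4))
```

```text
[0.5703739  0.14882921] [-0.0005  0.0004  0.0003 -0.0004 -0.      0.    ]
```

```bash
python3 -m jog '[{"wx":0,"wy":0,"wz":0,"x":0.097,"y":-0.192,"z":0.1,"hand":255},{"wx":0,"wy":0,"wz":0,"x":0.097,"y":-0.192,"z":0.25,"hand":255},{"wx":0,"wy":0,"wz":0,"x":0.097,"y":-0.192,"z":0.35,"hand":255},{"wx":0,"wy":0,"wz":0,"x":0.097,"y":-0.192,"z":0.45,"hand":255},{"wx":0,"wy":0,"wz":0,"x":0.097,"y":-0.192,"z":0.53,"hand":255},{"wx":0,"wy":0,"wz":0,"x":0.097,"y":-0.192,"z":0.6,"hand":255},{"wx":0,"wy":0,"wz":0,"x":0.097,"y":-0.192,"z":0.6,"hand":255},{"wx":0,"wy":0,"wz":0,"x":0.097,"y":-0.192,"z":0.6,"hand":255}]'
```

```text
t: 24.22
tcp_pos: [0.5709, 0.089, 0.1506]
eef_rot: [3.142, 0.005, 0.0]
wrist_force: [-0.3, 0.7, -1.5]
opening: 0.0067
grip_force: 57.0
```

```bash
python3 -m jog '[{"wx":0,"wy":0,"wz":0,"x":0,"y":0.005,"z":0.015,"hand":255},{"wx":0,"wy":0,"wz":0,"x":0,"y":0.005,"z":0.022,"hand":255},{"wx":0,"wy":0,"wz":0,"x":0,"y":0.005,"z":0.022,"hand":255},{"wx":0,"wy":0,"wz":0,"x":0,"y":0.005,"z":0.022,"hand":255}]' && python3 -m jog '[{"wx":0,"wy":0,"wz":0,"x":0,"y":0,"z":0,"hand":0},{"wx":0,"wy":0,"wz":0,"x":0,"y":0,"z":0,"hand":0},{"wx":0,"wy":0,"wz":0,"x":0,"y":0,"z":0,"hand":0},{"wx":0,"wy":0,"wz":0,"x":0,"y":0,"z":-0.2,"hand":0},{"wx":0,"wy":0,"wz":0,"x":0,"y":0,"z":-0.5,"hand":0},{"wx":0,"wy":0,"wz":0,"x":0,"y":0,"z":-0.85,"hand":0},{"wx":0,"wy":0,"wz":0,"x":0,"y":0,"z":-0.85,"hand":0}]' && python3 -m jog '[{"wx":0,"wy":0,"wz":0,"x":-0.1,"y":0.3,"z":0,"hand":0},{"wx":0,"wy":0,"wz":0,"x":-0.2,"y":0.6,"z":0,"hand":0},{"wx":0,"wy":0,"wz":0,"x":-0.2,"y":1,"z":0,"hand":0},{"wx":0,"wy":0,"wz":0,"x":-0.2,"y":1,"z":0,"hand":0}]' && python3 -m jog '[{"wx":0,"wy":0,"wz":0,"x":0,"y":0.3,"z":0,"hand":0},{"wx":0,"wy":0,"wz":0,"x":0,"y":0.6,"z":0,"hand":0},{"wx":0,"wy":0,"wz":0,"x":0,"y":0.9,"z":0,"hand":0},{"wx":0,"wy":0,"wz":0,"x":0,"y":0.9,"z":0,"hand":0},{"wx":0,"wy":0,"wz":0,"x":0,"y":0.9,"z":0,"hand":0}]';python3 -c "
from h import *
W=read_camera('wrist');S=read_camera('scene')
o=np.zeros((400,720,3),np.uint8);o[8:392,:512]=W['color'];c=S['color'][175:265,235:339]
o[:180,512:]=cv2.resize(c,None,fx=2,fy=2,interpolation=cv2.INTER_CUBIC);c=read_camera('side')['color'][180:270,195:299]
o[200:380,512:]=cv2.resize(c,None,fx=2,fy=2,interpolation=cv2.INTER_CUBIC);cv2.imwrite('pics/m7.png',o)"
```

```text
t: 24.72
tcp_pos: [0.5712, 0.0881, 0.1463]
eef_rot: [-3.141, -0.004, -0.002]
wrist_force: [-0.7, -0.0, 1.3]
opening: 0.0065
grip_force: 57.4
t: 25.6
tcp_pos: [0.5729, 0.0886, 0.3214]
eef_rot: [-3.14, -0.004, -0.016]
wrist_force: [-0.3, 0.5, -0.5]
opening: 0.0852
grip_force: 0.0
t: 26.1
tcp_pos: [0.5301, -0.1172, 0.3149]
eef_rot: [3.14, -0.007, -0.003]
wrist_force: [-0.0, 1.3, -0.8]
opening: 0.0855
grip_force: 0.0
t: 26.72
tcp_pos: [0.5322, -0.2908, 0.3148]
eef_rot: [-3.14, -0.006, 0.002]
wrist_force: [0.1, 0.5, 0.4]
opening: 0.0851
grip_force: 0.0
```

View pics/m7.png

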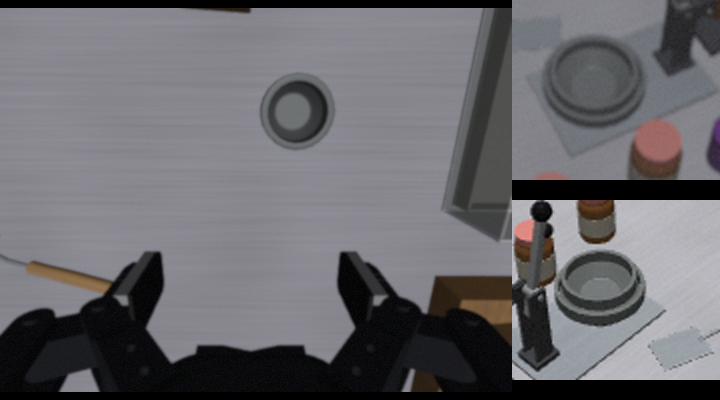

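Cover2 is nested level in cover1 (right insets). Cover4 is in the wrist view with extents u 260–335, v 65–142 (corrected for the 8 px offset).

Run:
```python
from f2 import *
W=read_camera("wrist")
x,y=fit(W,.039,[260,65,335,142],(.6,-.33))
to((x,y-.035,.2),(x,y-.035,.12))
```

```text
0.039 [ 0.5984 -0.3396] [-0.1 -0.1  0.1  0.1]
(np.float64(0.5984285729357215), np.float64(-0.3745742470452025), 0.2) -> [0.327 0.424 0.579]
(np.float64(0.5984285729357215), np.float64(-0.3745742470452025), 0.12) -> [0.327 0.425 0.979]
```

```bash
python3 -m jog '[{"wx":0,"wy":0,"wz":0,"x":0.2,"y":0.25,"z":0,"hand":0},{"wx":0,"wy":0,"wz":0,"x":0.327,"y":0.424,"z":0.2,"hand":0},{"wx":0,"wy":0,"wz":0,"x":0.327,"y":0.424,"z":0.45,"hand":0},{"wx":0,"wy":0,"wz":0,"x":0.327,"y":0.424,"z":0.6,"hand":0},{"wx":0,"wy":0,"wz":0,"x":0.327,"y":0.424,"z":0.6,"hand":0}]';python3 -c "
from h import *
to((.5984,-.3746,.120))"
```

```text
t: 27.55
tcp_pos: [0.5968, -0.3748, 0.193]
eef_rot: [-3.138, -0.007, 0.008]
wrist_force: [0.2, 0.5, -0.0]
opening: 0.0856
grip_force: 0.0
(0.5984, -0.3746, 0.12) -> [0.01  0.    0.365]
```

```bash
python3 -m jog '[{"wx":0,"wy":0,"wz":0,"x":0.01,"y":0,"z":0.2,"hand":0},{"wx":0,"wy":0,"wz":0,"x":0.01,"y":0,"z":0.365,"hand":0},{"wx":0,"wy":0,"wz":0,"x":0.01,"y":0,"z":0.365,"hand":0},{"wx":0,"wy":0,"wz":0,"x":0.01,"y":0,"z":0.365,"hand":0},{"wx":0,"wy":0,"wz":0,"x":0.01,"y":0,"z":0.365,"hand":255},{"wx":0,"wy":0,"wz":0,"x":0.01,"y":0,"z":0.365,"hand":255},{"wx":0,"wy":0,"wz":0,"x":0.01,"y":0,"z":0.365,"hand":255},{"wx":0,"wy":0,"wz":0,"x":0.01,"y":0,"z":0.365,"hand":255},{"wx":0,"wy":0,"wz":0,"x":0.01,"y":0,"z":0.365,"hand":255},{"wx":0,"wy":0,"wz":0,"x":0.01,"y":0,"z":0.365,"hand":255}]' && python3 -m jog '[{"wx":0,"wy":0,"wz":0,"x":0,"y":0,"z":-0.1,"hand":255},{"wx":0,"wy":0,"wz":0,"x":0,"y":0,"z":-0.4,"hand":255},{"wx":0,"wy":0,"wz":0,"x":0,"y":0,"z":-0.75,"hand":255},{"wx":0,"wy":0,"wz":0,"x":-0.05,"y":-0.3,"z":-0.75,"hand":255},{"wx":0,"wy":0,"wz":0,"x":-0.1,"y":-0.6,"z":-0.75,"hand":255},{"wx":0,"wy":0,"wz":0,"x":-0.14,"y":-1,"z":-0.75,"hand":255},{"wx":0,"wy":0,"wz":0,"x":-0.14,"y":-1,"z":-0.75,"hand":255}]' && python3 -m jog '[{"wx":0,"wy":0,"wz":0,"x":0,"y":-0.3,"z":0,"hand":255},{"wx":0,"wy":0,"wz":0,"x":0,"y":-0.6,"z":0,"hand":255},{"wx":0,"wy":0,"wz":0,"x":0,"y":-0.9,"z":0,"hand":255},{"wx":0,"wy":0,"wz":0,"x":0,"y":-0.9,"z":0,"hand":255},{"wx":0,"wy":0,"wz":0,"x":0,"y":-0.9,"z":0,"hand":255}]'; python3 -c "
from h import *
to((.571,.1145,.27),(.571,.1145,.18),(.571,.1145,.164))"
```

```text
t: 28.8
tcp_pos: [0.5998, -0.3768, 0.1232]
eef_rot: [3.141, 0.005, 0.001]
wrist_force: [0.1, 0.6, 2.6]
opening: 0.0077
grip_force: 56.8
t: 29.68
tcp_pos: [0.571, -0.1715, 0.2743]
eef_rot: [-3.14, -0.015, -0.002]
wrist_force: [-0.1, -0.9, -1.6]
opening: 0.007
grip_force: 57.0
t: 30.3
tcp_pos: [0.5708, 0.002, 0.2734]
eef_rot: [3.14, 0.003, 0.001]
wrist_force: [0.0, -1.5, -0.5]
opening: 0.0074
grip_force: 57.0
(0.571, 0.1145, 0.27) -> [ 0.002 -0.563  0.016]
(0.571, 0.1145, 0.18) -> [ 0.002 -0.563  0.466]
(0.571, 0.1145, 0.164) -> [ 0.002 -0.563  0.546]
```

```bash
python3 -m jog '[{"wx":0,"wy":0,"wz":0,"x":0,"y":-0.25,"z":0,"hand":255},{"wx":0,"wy":0,"wz":0,"x":0,"y":-0.565,"z":0,"hand":255},{"wx":0,"wy":0,"wz":0,"x":0,"y":-0.565,"z":0,"hand":255},{"wx":0,"wy":0,"wz":0,"x":0,"y":-0.565,"z":0.2,"hand":255},{"wx":0,"wy":0,"wz":0,"x":0,"y":-0.565,"z":0.35,"hand":255},{"wx":0,"wy":0,"wz":0,"x":0,"y":-0.565,"z":0.45,"hand":255},{"wx":0,"wy":0,"wz":0,"x":0,"y":-0.565,"z":0.52,"hand":255},{"wx":0,"wy":0,"wz":0,"x":0,"y":-0.565,"z":0.52,"hand":255},{"wx":0,"wy":0,"wz":0,"x":0,"y":-0.565,"z":0.52,"hand":255}]'
```

```text
t: 31.42
tcp_pos: [0.5708, 0.1156, 0.1695]
eef_rot: [-3.142, -0.003, -0.002]
wrist_force: [0.1, -1.0, -0.9]
opening: 0.0076
grip_force: 57.1
```

```bash
python3 -m jog '[{"wx":0,"wy":0,"wz":0,"x":0,"y":0,"z":0.012,"hand":255},{"wx":0,"wy":0,"wz":0,"x":0,"y":0,"z":0.012,"hand":255},{"wx":0,"wy":0,"wz":0,"x":0,"y":0,"z":0.012,"hand":255}]' && python3 -m jog '[{"wx":0,"wy":0,"wz":0,"x":0,"y":0,"z":0,"hand":0},{"wx":0,"wy":0,"wz":0,"x":0,"y":0,"z":0,"hand":0},{"wx":0,"wy":0,"wz":0,"x":0,"y":0,"z":0,"hand":0},{"wx":0,"wy":0,"wz":0,"x":0,"y":0,"z":-0.2,"hand":0},{"wx":0,"wy":0,"wz":0,"x":0,"y":0,"z":-0.5,"hand":0},{"wx":0,"wy":0,"wz":0,"x":0,"y":0.1,"z":-0.85,"hand":0},{"wx":0,"wy":0,"wz":0,"x":0,"y":0.4,"z":-0.9,"hand":0},{"wx":0,"wy":0,"wz":0,"x":0,"y":0.7,"z":-0.9,"hand":0},{"wx":0,"wy":0,"wz":0,"x":0,"y":0.7,"z":-0.9,"hand":0}]';python3 -c "
from h import *
W=read_camera('wrist');S=read_camera('scene');D=read_camera('side')
o=np.zeros((600,800,3),np.uint8);o[:300,:400]=cv2.resize(W['color'],(400,300))
o[:300,400:]=cv2.resize(S['color'][130:250,230:390],(400,300),interpolation=cv2.INTER_CUBIC)
o[300:,:]=cv2.resize(D['color'][185:320,130:310],(800,600),interpolation=cv2.INTER_CUBIC)[:300]
o[300:,:400]=cv2.resize(D['color'][185:275,190:310],(400,300),interpolation=cv2.INTER_CUBIC)
o[300:,400:]=cv2.resize(D['color'][225:315,130:250],(400,300),interpolation=cv2.INTER_CUBIC)
cv2.imwrite('pics/m8.png',o);s=state();print(s['tcp_pos'],s['qpos'])"
```

```text
t: 31.8
tcp_pos: [0.5707, 0.1161, 0.1672]
eef_rot: [-3.142, -0.004, -0.002]
wrist_force: [-0.3, -0.5, 2.6]
opening: 0.0072
grip_force: 57.6
t: 32.92
tcp_pos: [0.5703, -0.0307, 0.3468]
eef_rot: [3.138, -0.013, 0.001]
wrist_force: [-0.2, 0.4, 0.8]
opening: 0.0856
grip_force: 0.0
[ 0.57044943 -0.02296408  0.34626496] [ 0.09292483  0.27078763 -0.15642949  1.72599946  0.04478191  1.14877099
 -1.64342355]
```

View pics/m8.png

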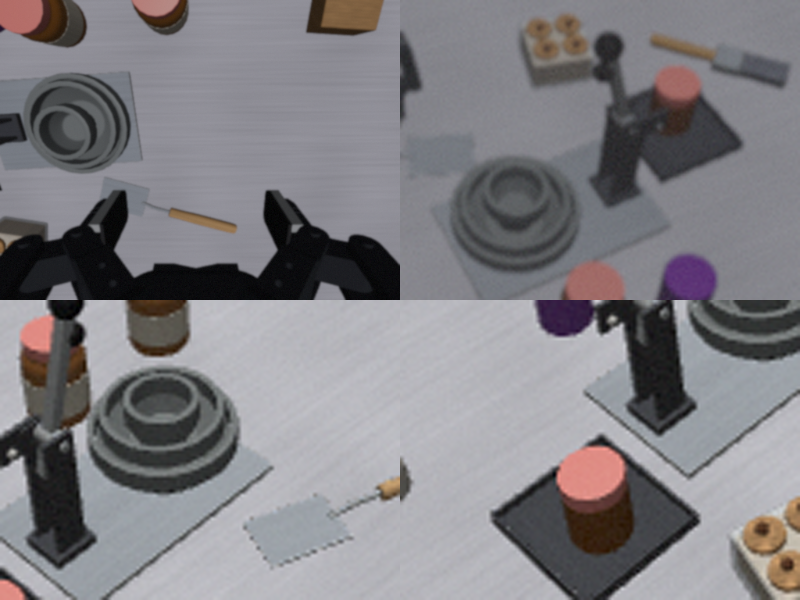

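All three covers are nested level, the arm is still up, and the jar stands in the pan. Next I'll turn the tool by about +93° so the fingers straddle the ball along the hinge line, then guide it down its arc.

```bash
python3 -m jog '[{"wx":0,"wy":0,"wz":-0.09,"x":0,"y":0,"z":-0.15,"hand":0},{"wx":0,"wy":0,"wz":-0.18,"x":0,"y":0,"z":-0.4,"hand":0},{"wx":0,"wy":0,"wz":-0.27,"x":0,"y":0,"z":-0.4,"hand":0},{"wx":0,"wy":0,"wz":-0.36,"x":0,"y":0,"z":-0.4,"hand":0},{"wx":0,"wy":0,"wz":-0.45,"x":0,"y":0,"z":-0.4,"hand":0},{"wx":0,"wy":0,"wz":-0.54,"x":0,"y":0,"z":-0.4,"hand":0},{"wx":0,"wy":0,"wz":-0.63,"x":0,"y":0,"z":-0.4,"hand":0},{"wx":0,"wy":0,"wz":-0.72,"x":0,"y":0,"z":-0.4,"hand":0},{"wx":0,"wy":0,"wz":-0.816,"x":0,"y":0,"z":-0.4,"hand":0},{"wx":0,"wy":0,"wz":-0.816,"x":0,"y":0,"z":-0.4,"hand":0},{"wx":0,"wy":0,"wz":-0.816,"x":0,"y":0,"z":-0.4,"hand":0}]';python3 -c "
from h import *
to((.5615,.155,.42),(.561,.2555,.42),(.561,.2555,.336))
s=state();print(s['qpos'])"
```

```text
t: 34.45
tcp_pos: [0.5706, -0.0228, 0.4263]
eef_rot: [-2.15, -2.29, 0.0]
wrist_force: [-0.3, 0.6, 0.1]
opening: 0.0849
grip_force: 0.0
(0.5615, 0.155, 0.42) -> [0.89  0.011 0.032]
(0.561, 0.2555, 0.42) -> [1.392 0.04  0.032]
(0.561, 0.2555, 0.336) -> [1.392 0.04  0.452]
[ 0.26806574  0.23975196 -0.37322772  1.59683108  0.08912119  1.32219395
 -0.05422788]
```

```bash
python3 -m jog '[{"wx":0,"wy":0,"wz":0,"x":0.3,"y":0,"z":0,"hand":0},{"wx":0,"wy":0,"wz":0,"x":0.6,"y":0,"z":0,"hand":0},{"wx":0,"wy":0,"wz":0,"x":0.9,"y":0.01,"z":0,"hand":0},{"wx":0,"wy":0,"wz":0,"x":0.9,"y":0.01,"z":0,"hand":0}]' && python3 -m jog '[{"wx":0,"wy":0,"wz":0,"x":0.3,"y":0.015,"z":0,"hand":0},{"wx":0,"wy":0,"wz":0,"x":0.49,"y":0.03,"z":0,"hand":0},{"wx":0,"wy":0,"wz":0,"x":0.49,"y":0.03,"z":0,"hand":0},{"wx":0,"wy":0,"wz":0,"x":0.49,"y":0.03,"z":0,"hand":0}]';python3 -c "
from h import *
to((.561,.2555,.42),(.561,.2555,.336))
s=state();print(s['qpos'])
# ball re-triangulation: dark blob centroid near known pixels
for n,b in(('scene',(.561,.256,.285)),('side',(.561,.256,.285))):
    c=read_camera(n);u,v=proj(c,b)[0].round().astype(int);p=c['color'][v-9:v+10,u-9:u+10].max(2)
    _,_,st,ce=cv2.connectedComponentsWithStats((p<55).astype('uint8'));print(n,(u,v),st[1:].tolist(),ce[1:].round(1).tolist())
"
```

```text
t: 34.95
tcp_pos: [0.5592, 0.1628, 0.4267]
eef_rot: [-2.136, -2.3, -0.003]
wrist_force: [0.1, 0.0, -0.1]
opening: 0.0853
grip_force: 0.0
t: 35.45
tcp_pos: [0.5614, 0.2526, 0.4262]
eef_rot: [2.151, 2.288, -0.002]
wrist_force: [0.7, -1.4, 0.5]
opening: 0.0853
grip_force: 0.0
(0.561, 0.2555, 0.42) -> [ 0.015 -0.001  0.031]
(0.561, 0.2555, 0.336) -> [ 0.015 -0.001  0.451]
[-0.12215102  0.33615208 -0.49966027  1.4892288   0.16374405  1.35840539
 -0.57136053]
scene (np.int64(313), np.int64(148)) [[4, 5, 11, 14, 96]] [[8.8, 10.9]]
side (np.int64(210), np.int64(185)) [[4, 5, 10, 10, 82], [11, 16, 3, 3, 8]] [[8.4, 9.4], [11.9, 17.1]]
```

```bash
python3 -m jog '[{"wx":0,"wy":0,"wz":0,"x":0.015,"y":0,"z":0.2,"hand":0},{"wx":0,"wy":0,"wz":0,"x":0.015,"y":0,"z":0.4,"hand":0},{"wx":0,"wy":0,"wz":0,"x":0.015,"y":0,"z":0.455,"hand":0},{"wx":0,"wy":0,"wz":0,"x":0.015,"y":0,"z":0.455,"hand":0}]' && python3 -m jog '[{"wx":0,"wy":0,"wz":0,"x":0,"y":0,"z":0,"hand":255},{"wx":0,"wy":0,"wz":0,"x":0,"y":0,"z":0,"hand":255},{"wx":0,"wy":0,"wz":0,"x":0,"y":0,"z":0,"hand":255},{"wx":0,"wy":0,"wz":0,"x":0,"y":0,"z":0,"hand":255},{"wx":0,"wy":0,"wz":0,"x":0,"y":0,"z":0,"hand":255}]';python3 -c "
from h import *
s=state();p=s['tcp_pos'];yc=np.array([-.061,.998,0]);f=lambda a:.14*np.array([-np.cos(a)*yc[0],-np.cos(a)*yc[1],np.sin(a)])
for a in (65,55,45,35,25,15,8,0): print(a,end=' ');to(tuple(p+f(np.radians(a))-f(np.radians(75))))
"
```

```text
t: 36.05
tcp_pos: [0.5611, 0.2562, 0.3358]
eef_rot: [2.151, 2.29, -0.0]
wrist_force: [0.5, 0.7, -0.0]
opening: 0.0854
grip_force: 0.0
t: 36.67
tcp_pos: [0.5616, 0.2571, 0.3368]
eef_rot: [2.148, 2.29, 0.004]
wrist_force: [2.4, -1.3, 5.2]
opening: 0.029
grip_force: 59.0
65 (np.float64(0.5629844358715578), np.float64(0.23420810194210545), np.float64(0.3284035679150398)) -> [-0.115 -0.     0.042]
55 (np.float64(0.5642736186827302), np.float64(0.2131162257855478), np.float64(0.3162017639303677)) -> [-0.22  -0.001  0.103]
45 (np.float64(0.5654139678276253), np.float64(0.19445936600513156), np.float64(0.3005154270960254)) -> [-0.314 -0.001  0.181]
35 (np.float64(0.5663708343745202), np.float64(0.17880440184445803), np.float64(0.2818211788190552)) -> [-0.392 -0.002  0.274]
25 (np.float64(0.5671151444175853), np.float64(0.16662700146775525), np.float64(0.26068703437360674)) -> [-0.453 -0.002  0.38 ]
15 (np.float64(0.5676242824728008), np.float64(0.15829716902340735), np.float64(0.2377551440442617)) -> [-0.495 -0.003  0.495]
8 (np.float64(0.5678321652233452), np.float64(0.15489607090794377), np.float64(0.22100471186431794)) -> [-0.512 -0.003  0.578]
0 (np.float64(0.5679152759162922), np.float64(0.15353632547251597), np.float64(0.2015204777299088)) -> [-0.519 -0.004  0.676]
```

```bash
python3 -m jog '[{"wx":0,"wy":0,"wz":0,"x":-0.115,"y":0,"z":0.042,"hand":255},{"wx":0,"wy":0,"wz":0,"x":-0.22,"y":0,"z":0.103,"hand":255},{"wx":0,"wy":0,"wz":0,"x":-0.314,"y":0,"z":0.181,"hand":255},{"wx":0,"wy":0,"wz":0,"x":-0.392,"y":0,"z":0.274,"hand":255},{"wx":0,"wy":0,"wz":0,"x":-0.453,"y":0,"z":0.38,"hand":255},{"wx":0,"wy":0,"wz":0,"x":-0.495,"y":0,"z":0.495,"hand":255},{"wx":0,"wy":0,"wz":0,"x":-0.512,"y":0,"z":0.578,"hand":255},{"wx":0,"wy":0,"wz":0,"x":-0.519,"y":0,"z":0.64,"hand":255},{"wx":0,"wy":0,"wz":0,"x":-0.519,"y":0,"z":0.68,"hand":255},{"wx":0,"wy":0,"wz":0,"x":-0.519,"y":0,"z":0.68,"hand":255},{"wx":0,"wy":0,"wz":0,"x":-0.519,"y":0,"z":0.68,"hand":255}]'
```

```text
t: 38.05
tcp_pos: [0.5677, 0.1563, 0.1994]
eef_rot: [-2.148, -2.289, -0.008]
wrist_force: [4.1, 4.3, 0.9]
opening: 0.0292
grip_force: 71.2
```

```bash
python3 -m jog '[{"wx":0,"wy":0,"wz":0,"x":0,"y":0,"z":0,"hand":0},{"wx":0,"wy":0,"wz":0,"x":0,"y":0,"z":0,"hand":0},{"wx":0,"wy":0,"wz":0,"x":0,"y":0,"z":0,"hand":0},{"wx":0,"wy":0,"wz":0,"x":0,"y":0,"z":0,"hand":0},{"wx":0,"wy":0,"wz":0,"x":0,"y":0,"z":-0.2,"hand":0},{"wx":0,"wy":0,"wz":0,"x":0,"y":0,"z":-0.5,"hand":0},{"wx":0,"wy":0,"wz":0,"x":0,"y":0,"z":-0.9,"hand":0},{"wx":0,"wy":0,"wz":0,"x":-0.3,"y":0,"z":-0.9,"hand":0},{"wx":0,"wy":0,"wz":0,"x":-0.7,"y":0,"z":-0.9,"hand":0},{"wx":0,"wy":0,"wz":0,"x":-1,"y":0,"z":-0.9,"hand":0},{"wx":0,"wy":0,"wz":0,"x":-1,"y":0,"z":-0.9,"hand":0}]';python3 -c "
from h import *
cams={n:read_camera(n) for n in('scene','side')}
for a in (0,2.2,4.5,75):
    r=np.radians(a);b=np.array([.5595,.2907,.15])+.14*np.array([.061*np.cos(r),-.998*np.cos(r),np.sin(r)])
    for n,c in cams.items():
        u,v=proj(c,b)[0].round().astype(int);p=c['color'][v-9:v+10,u-9:u+10].max(2)
        _,_,st,ce=cv2.connectedComponentsWithStats((p<50).astype('uint8'));print(a,n,(int(u),int(v)),st[1:].tolist(),ce[1:].round(1).tolist())
D=cams['side'];u,v=proj(D,(.4875,.4225,.084))[0].round().astype(int);print('jar cap bgr',D['color'][v,u])
"
```

```text
t: 39.42
tcp_pos: [0.5797, -0.0521, 0.3792]
eef_rot: [2.158, 2.281, -0.004]
wrist_force: [-0.2, 0.4, -0.6]
opening: 0.0852
grip_force: 0.0
0 scene (276, 194) [[6, 5, 9, 9, 49]] [[9.7, 9.0]]
0 side (238, 203) [[4, 4, 9, 9, 62], [0, 15, 7, 4, 21], [8, 16, 2, 3, 3], [14, 16, 1, 1, 1], [14, 18, 1, 1, 1]] [[8.5, 7.7], [3.1, 16.7], [8.3, 17.0], [14.0, 16.0], [14.0, 18.0]]
2.2 scene (276, 193) [[6, 6, 9, 9, 49]] [[9.7, 10.0]]
2.2 side (238, 202) [[4, 5, 9, 9, 62], [1, 16, 5, 3, 14], [8, 17, 2, 2, 2], [14, 17, 1, 1, 1]] [[8.5, 8.7], [3.1, 17.1], [8.5, 17.5], [14.0, 17.0]]
4.5 scene (277, 192) [[5, 7, 9, 9, 49]] [[8.7, 11.0]]
4.5 side (238, 201) [[4, 6, 9, 9, 62], [1, 17, 5, 2, 9], [9, 18, 1, 1, 1], [14, 18, 1, 1, 1]] [[8.5, 9.7], [3.2, 17.6], [9.0, 18.0], [14.0, 18.0]]
75 scene (313, 149) [] []
75 side (210, 185) [] []
jar cap bgr [131 140 222]
```

```bash
python3 -c "
from h import *
m=cv2.imread('pics/m8.png');S=read_camera('scene')['color'];D=read_camera('side')['color']
a=cv2.resize(S[130:250,230:390],(400,300),interpolation=cv2.INTER_CUBIC);b=cv2.resize(D[185:275,190:310],(400,300),interpolation=cv2.INTER_CUBIC)
d=cv2.absdiff(a,m[:300,400:]).max(2);e=cv2.absdiff(b,m[300:,:400]).max(2)
print('scene nest lower half',d[205:280,40:190].mean(),'side nest lower half',e[420-300:195,85:245].mean(),'jar',d[60:150,240:350].mean(),'bg',d[250:300,0:60].mean())
"
```

```text
scene nest lower half 3.291377777777778 side nest lower half 3.05375 jar 4.463737373737374 bg 3.0653333333333332
```

Nothing moved when the arm was pressed down: the nest and jar pictures match the earlier ones to within noise. The arm stays down, so I'm handing the job in.

```bash
python3 -c "
from bench import *
print(job_done())"
```

```text
the job is handed in; nothing more can be done
None
```

I handed the job in at about 40 s with no verdict returned: the jar stands upright in the pan, the three covers present (1, 2 and 4; cover 3 was absent) are nested on the carrier, and the hold-down arm stayed down when I let go, within about 2° of level.

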